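# Open the vaccine box and start the out-of-fridge timer

## Robot

A 6-joint arm with a two-finger parallel gripper is mounted at the origin on the work surface. World frame = base frame: x ahead of the robot, y to its left, z up, the work surface at z = 0. Lengths are in m, angles in rad, forces in N, time in s.
With the tool pointing down it reaches from about 0.35 to 0.925 m from the base axis. Payload 6.4 kg.
Tool frame: the origin (TCP) lies at the very end of the fingers, on their centre line; the grasp point (between the pads) lies 19 mm behind it (bot.grip_point_offset is the distance from the TCP to the grasp point, in m); z points along the fingers, y is the direction in which the jaws open and shut (so a half turn about z gives the same grasp; the last joint's range is limited). The gripper opens to 94 mm and grips with 3 to 60 N. Pads are 16 mm wide; open, the fingers measure 119 mm over their backs; the gripper's body (75 mm by 177 mm) begins 78 mm behind the grasp point.
Start: joints at [1.105, 0.245, 1.558, -0, 1.339, -0.174], TCP at [0.187, 0.623, 0.205] pointing down, gripper open.
Joint ranges: [-3.13, 3.13], [-1.02, 2.26], [0.13, 2.54], [-0.95, 4.09], [0.21, 2.88], [-2.74, 2.74]. Speed limits (rad/s): [2.57, 2.57, 3.14, 3.14, 3.14, 3.14].

## Interface

Orientations are given as a 3x3 rotation matrix whose columns are the frame's x, y, z axes.
In Python, from cell import bot gives the robot as it stands.
- The arm moves only by the shell command python3 -m crank 'ROWS' [FORCE]. ROWS is JSON, a list of rows, each a list of 5 numbers: the opening, from 0 (shut) to 1 (fully open), then the shift along the tool's x, y, z in m, then the turn about the tool's z in degrees. A call has exactly 10 rows; each row shifts and turns the commanded pose from where the row before left it, along the tool's axes as they then stand; what a row does not reach is not made up. A row lasts 1/10 s, in which the tool goes at most 50 mm and 8.59 degrees, less where a joint would pass 70% of its speed; a pose out of reach is approached as far as the arm can. A call with a gripper value outside its range is refused whole. The fingers move at their own pace and stop on an object; FORCE is the grip in N (left out, the last holds). Time passes only in rows, so rows that do not move let the fingers close, or fill a call up. It gives the time, the measured TCP pose, the force and the opening at its end, in the units of the state.
- bot.get_obs(): the state, without advancing time (a new reading comes with each control period).
- bot.capture(name): name is "side" or "top"; returns a dict with "color" (480x640x3 uint8, blue, green, red), "range_z" (480x640 float32, m along the optical axis (not along the pixel's ray), 0 where there is no reading), "fx", "fy", "cx", "cy" (pixels), "extrinsics" (4x4, takes a point from camera to world coordinates). Camera axes: x right, y down, z forward; pixel columns grow to the right and rows downward; lengths in m; the calibration is good to about 2 mm. A picture is of the moment at which its call begins.
- bot.job_done(): hands the job in, once; it reports no verdict.
Trained networks look in the newest picture that a camera, given by its name, has taken for a name from the list of things; names that differ only in an ending like _2 or _b are one class to them, and where a whole thing is asked for, a point or a joint stands for the part that bears it (a point fixed in the world has none). Each returns a list of dicts, best first, with "confidence" (0 to 1); they miss things now and then, are a little off and sometimes report something else, mostly with a low value. They report only what shows in the picture. A call takes as long as a camera call. They do not tell look-alikes from the thing itself.
- bot.regions_of(camera, query): "pixels" (480x640 bool, what is visible of it) and "rect" ([left, top, right, bottom] in pixels, round what is visible of it).
- bot.pinpoint(camera, query): "xy" ([column, row] in pixels: a listed point, or the origin of a listed thing).
The state is a dict: "t": time; "joint_positions": joint angles; "joint_vel": joint speeds; "effort": joint torques, N m; "eef_pos": TCP position; "tool_rot": TCP orientation; "ft_force": force on the tool from outside, world axes, zero at the start; "ft_torque": the same for the moment, N m; "grip_width": finger opening in m.
Only numpy, scipy, OpenCV 4.12 (cv2) and the standard library are available. Lean on these libraries where they do the work, as an engineer would, in place of code of your own. Each camera call takes 0.05 s, during which the arm holds its last target. There are 200 camera calls.

## Task

Using only a fingertip, flip the blue lid of the vial box right over past upright so that it stays open leaning back by itself, then press the green button of the yellow timer all the way down and let it go. Push and touch only: do not lift, tip or shove along the box or the timer, keep the orange-lidded box shut, and leave the other things where they stand.

Things in the scene. Friction and masses are not known exactly. Their poses are not given: they have to be found in the camera images.
- cold_box_lid (a joint): Hinge joint of the blue lid, rad: 0 shut, grows as the tab swings up and over, 1.57 straight up (over-center), 1.95 at its stop, leaning back beyond the hinge. Free hinge (about 0.1 N m to start from shut, lightly damped): below about 1.57 the lid falls shut, above it falls open and rests on the stop
- cold_box_hinge (a point): Middle of the blue lid's hinge line, on the lid's underside at the box's top rim, on the side away from the tab, 70 mm above the table. The lid is a blue plate 100 mm deep, 150 mm wide (along the hinge), 5 mm thick, 100 to 170 g, with a thumb tab 70 mm wide and 5 mm thick that sticks out 30 mm over the box's front wall, underside free to the table. Axes fixed to the lid: y along the hinge; -x from the hinge to the tab; z out of the lid's upper face (up when shut)
- cold_box_tab (a point): Middle of the outer edge of the blue lid's thumb tab, on the underside, 130 mm from the hinge and 30 mm in front of the box's front wall; 70 mm above the table when shut. Same axes as the hinge point
- cold_box: White open-topped vial box under the blue lid, 100 x 150 x 70 mm (x, y, z), standing loose on the table, 1.2 to 1.8 kg; origin at the centre of its underside, x from the front wall (tab side, facing the robot's right, within about 15 degrees) to the hinge side
- start_top (a point): Centre of the top face of the green push button (30 mm across) on the timer, 57 mm above the table
- start (a joint): Travel of the green button, m: 0 up, 0.006 fully down; spring return, about 5 N when fully down
- timer: Yellow timer block 90 x 75 x 35 mm, loose on the table, 0.35 kg; origin at the centre of its underside, x away from the robot, z up; the green button sits in a black housing on top, 18 mm from the middle away from the robot; the display is nearer the robot
- spare_box_lid (a joint): Hinge joint of the orange lid, rad: 0 shut, grows as the tab swings up and over, 1.57 straight up (over-center), 1.95 at its stop, leaning back beyond the hinge. Free hinge (about 0.1 N m to start from shut, lightly damped): below about 1.57 the lid falls shut, above it falls open and rests on the stop
- spare_box: Bystander: identical white vial box, but with an orange lid, 100 x 150 x 70 mm; origin at the centre of its underside
- vial_a: Bystander: red-capped vial, 22 mm across, 45 mm tall, upright; origin at its underside
- vial_b: Bystander: blue-capped vial, 22 mm across, 45 mm tall, upright; origin at its underside
- wipes: Bystander: white wipes tub, 100 mm across, 170 mm tall; origin at its underside
- gloves: Bystander: pink glove carton, 120 x 240 x 75 mm; origin at its underside
- swabs: Bystander: clear swab jar, 72 mm across, 90 mm tall; origin at its underside
There are look-alikes about, which are no part of the job. Several things look just like the timer: the one meant starts nearest to the robot's base.

How it is judged:
On the way, in this order (a step that is already met when the one before it is completed fails the run):
1. the blue lid is flipped past upright and lies back (over 1.75 rad) (value of joint cold_box_lid above 1.75 rad), for 0.3 s.
2. with the lid open, the green button is pressed down (over 5 of its 6 mm) (value of joint start above 0.005 m and value of joint cold_box_lid above 1.75 rad), for 0.1 s.
At the end, for the whole second after the job is handed in: Blue lid at rest leaning back (over 1.75 rad), green button pressed after that and up again (under 1.5 mm), orange lid shut (under 0.1 rad); boxes, timer and bystanders upright (within 0.1 rad), on the table (within 10 mm), within 30 mm of where they began (value of joint cold_box_lid above 1.75 rad and velocity of joint cold_box_lid between -0.1 and 0.1 rad/s and value of joint start below 0.0015 m and value of joint spare_box_lid below 0.1 rad and distance of each of cold_box, timer, vial_a, vial_b, wipes, gloves, swabs, spare_box from where it was at the start of the episode below 0.03 m and angle between each of cold_box, timer, vial_a, vial_b, wipes, gloves, swabs, spare_box's own z axis and vertical below 0.1 rad and height (world z) of each of cold_box, timer, vial_a, vial_b, wipes, gloves, swabs, spare_box below 0.01 m and linear speed of each of cold_box, timer below 0.02 m/s); the robot touches nothing.
It fails at once if the green button is pressed (over 5 mm) before the blue lid is past upright (value of joint start above 0.005 m and value of joint cold_box_lid below 1.57 rad).
It fails at once if the blue-lidded box is lifted (over 12 mm), tipped (over 0.2 rad) or shoved over 30 mm (distance of cold_box from where it was at the start of the episode above 0.03 m or height (world z) of cold_box above 0.012 m or angle between cold_box's own z axis and vertical above 0.2 rad).
It fails at once if the timer is lifted (over 12 mm), tipped (over 0.2 rad) or shoved over 30 mm (distance of timer from where it was at the start of the episode above 0.03 m or height (world z) of timer above 0.012 m or angle between timer's own z axis and vertical above 0.2 rad).
It fails at once if the orange lid is opened (over 0.2 rad) (value of joint spare_box_lid above 0.2 rad).
It fails at once if a bystander (vial, tub, carton, jar or the orange-lidded box) is lifted over 12 mm, tipped over 0.2 rad or moved over 30 mm ((distance of vial_a from where it was at the start of the episode above 0.03 m or height (world z) of vial_a above 0.012 m or angle between vial_a's own z axis and vertical above 0.2 rad) or (distance of vial_b from where it was at the start of the episode above 0.03 m or height (world z) of vial_b above 0.012 m or angle between vial_b's own z axis and vertical above 0.2 rad) or (distance of wipes from where it was at the start of the episode above 0.03 m or height (world z) of wipes above 0.012 m or angle between wipes's own z axis and vertical above 0.2 rad) or (distance of gloves from where it was at the start of the episode above 0.03 m or height (world z) of gloves above 0.012 m or angle between gloves's own z axis and vertical above 0.2 rad) or (distance of swabs from where it was at the start of the episode above 0.03 m or height (world z) of swabs above 0.012 m or angle between swabs's own z axis and vertical above 0.2 rad) or (distance of spare_box from where it was at the start of the episode above 0.03 m or height (world z) of spare_box above 0.012 m or angle between spare_box's own z axis and vertical above 0.2 rad)).
It also fails if it takes over 53 s, if anything falls off the work surface, if the arm or the gripper's body presses on something with over 40 N, if the wrist force passes 120 N, or if a joint passes its speed limit or range.

## Working session

There is one attempt and no reset: what is moved stays moved. The work goes in short steps, Python scripts to look and compute and a shell command to move; the robot and the scene stay as the last step left them, time stands still between calls to the robot, and variables do not carry over. Pictures are saved under pics/ and viewed, about 8 in all and at most 12, crops included, and the job is handed in when it is done.

```bash
mkdir -p pics
cat > h.py <<'E'
from cell import bot
import numpy as np, cv2
def w(c,u,v,z=None):
    T=np.array(c["extrinsics"]);d=np.array([(u-c["cx"])/c["fx"],(v-c["cy"])/c["fy"],1.])
    r=T[:3,:3]@d
    if z is None:
        k=c["range_z"][int(round(v)),int(round(u))]
    else: k=(z-T[2,3])/r[2]
    return T[:3,3]+r*k
E
python3 - <<'E'
from h import *
for n in ("top","side"):
    c=bot.capture(n); cv2.imwrite(f"pics/{n}0.png",c["color"])
    print(n,np.round(c["extrinsics"],3).tolist(),c["fx"])
    for q,z in (("cold_box_hinge",.07),("cold_box_tab",.07),("start_top",.057),("timer",0),("cold_box",0),("spare_box",0),("vial_a",0),("wipes",0),("gloves",0),("swabs",0)):
        for r in bot.pinpoint(n,q):
            u,v=r["xy"]; print(q,round(r["confidence"],2),np.round([u,v]),np.round(w(c,u,v,z),3),np.round(w(c,min(max(u,0),639),min(max(v,0),479)),3))
o=bot.get_obs();print(o["t"],np.round(o["tool_rot"],3).tolist(),o["eef_pos"],o["grip_width"],o["ft_force"])
E
```

```text
top [[0.001, -0.993, 0.12, 0.421], [-1.0, -0.003, -0.016, 0.037], [0.016, -0.12, -0.993, 1.231], [0.0, 0.0, 0.0, 1.0]] 446.43880994421124
cold_box_hinge 0.84 [388. 248.] [ 0.542 -0.17   0.07 ] [ 0.543 -0.171  0.065]
start_top 0.63 [315. 275.] [0.47  0.021 0.057] [0.47  0.021 0.058]
start_top 0.47 [309. 233.] [0.583 0.036 0.057] [0.583 0.036 0.059]
timer 0.92 [315. 284.] [0.447 0.019 0.   ] [0.446 0.019 0.045]
timer 0.87 [311. 229.] [0.601 0.031 0.   ] [0.593 0.031 0.056]
spare_box 0.59 [238. 245.] [0.554 0.23  0.   ] [0.546 0.219 0.075]
vial_a 0.62 [311. 174.] [0.758 0.032 0.   ] [0.745 0.032 0.046]
vial_a 0.59 [327. 176.] [ 0.754 -0.016  0.   ] [ 0.742 -0.014  0.042]
wipes 0.57 [168. 207.] [0.661 0.429 0.   ] [0.634 0.384 0.141]
gloves 0.7 [154. 315.] [0.365 0.454 0.   ] [0.369 0.429 0.073]
swabs 0.81 [464. 306.] [ 0.389 -0.391  0.   ] [ 0.389 -0.389  0.006]
swabs 0.52 [401. 243.] [ 0.564 -0.22   0.   ] [ 0.555 -0.205  0.071]
side [[0.976, -0.124, 0.181, 0.288], [-0.219, -0.589, 0.778, -1.103], [0.01, -0.799, -0.602, 0.957], [0.0, 0.0, 0.0, 1.0]] 559.8366535247957
cold_box_hinge 0.9
[... 459 characters left out ...]
.003 0.037]
cold_box 0.76 [342. 327.] [ 0.558 -0.215  0.   ] [ 0.537 -0.285  0.075]
spare_box 0.56 [299. 219.] [0.547 0.236 0.   ] [0.535 0.179 0.041]
vial_a 0.69 [392. 269.] [ 0.745 -0.039  0.   ] [ 0.744 -0.039  0.001]
vial_a 0.65 [387. 251.] [0.756 0.037 0.   ] [0.749 0.022 0.013]
wipes 0.74 [323. 180.] [0.666 0.439 0.   ] [0.651 0.379 0.037]
gloves 0.85 [229. 185.] [0.362 0.474 0.   ] [0.359 0.405 0.042]
swabs 0.79 [280. 400.] [ 0.382 -0.387  0.   ] [ 0.377 -0.424  0.049]
swabs 0.68 [321. 179.] [0.662 0.447 0.   ] [0.646 0.379 0.042]
1.1 [[-0.958, 0.288, 0.0], [0.288, 0.958, 0.0], [-0.0, 0.0, -1.0]] [0.18700434 0.62253529 0.20548366] 0.09398117839282509 [0.74365892 0.37530778 0.55616361]
```

Run:
```python
from h import *
a=cv2.imread("pics/top0.png")[140:380,120:520];b=cv2.imread("pics/side0.png")[140:460,200:460]
cv2.imwrite("pics/t1.png",cv2.resize(a,None,fx=2,fy=2));cv2.imwrite("pics/s1.png",cv2.resize(b,None,fx=1.8,fy=1.8))
c=bot.capture("top")
h=cv2.cvtColor(c["color"],cv2.COLOR_BGR2HSV)
m=((h[...,0]>95)&(h[...,0]<130)&(h[...,1]>100)).astype(np.uint8)
n,l,s,ce=cv2.connectedComponentsWithStats(m)
i=1+np.argmax(s[1:,4]);print(s[i])
cs=max(cv2.findContours((l==i).astype(np.uint8),0,2)[0],key=cv2.contourArea)
P=np.array([w(c,p[0][0],p[0][1],.075)[:2] for p in cs])
print(np.round(cv2.boxPoints(cv2.minAreaRect((P*1000).astype(np.float32)))))
ap=cv2.approxPolyDP((P*1000).astype(np.float32).reshape(-1,1,2),5,True);print(np.round(ap[:,0]))
```

```text
[ 384  213   56   63 1814]
[[ 469. -185.]
 [ 493. -313.]
 [ 640. -286.]
 [ 617. -158.]]
[[ 634. -254.]
 [ 617. -161.]
 [ 470. -187.]
 [ 489. -279.]
 [ 525. -275.]
 [ 536. -304.]
 [ 599. -293.]
 [ 596. -264.]]
```

View pics/t1.png

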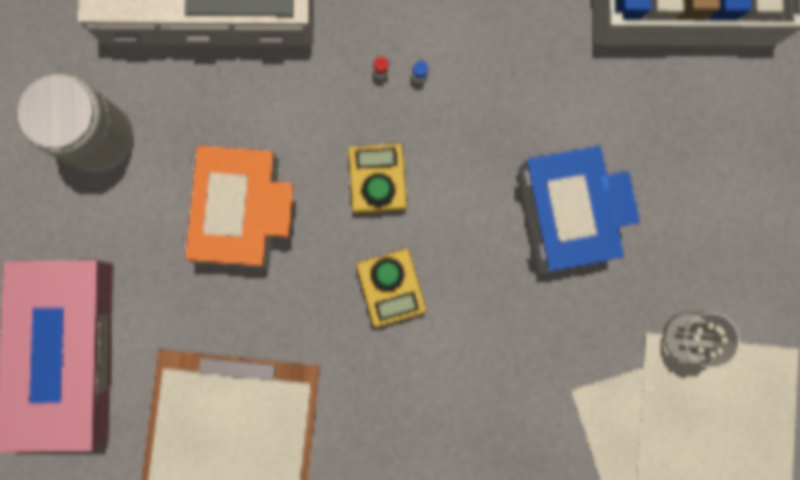

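View pics/s1.png

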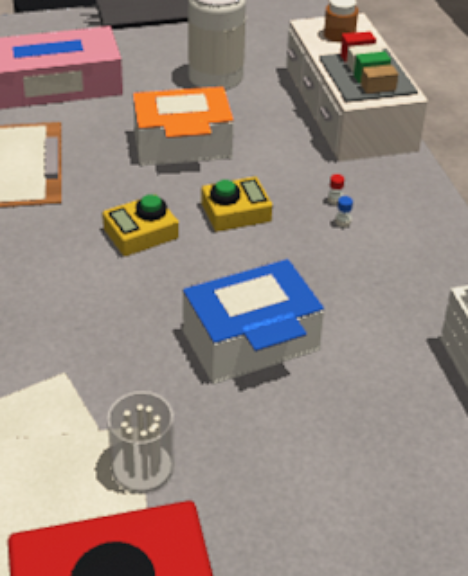

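The top picture shows the blue box at right with its tab facing -y, about 10° off (tab at about (625,197) in the crop). The nearer timer's button is at (387,273), and the swab jar is at (700,340), clear of the approach. The side view agrees. The tool can only point down, so I'll press the shut fingers lightly on the tab's outer edge and carry it up by friction, then push it over.

```bash
python3 -m crank '[[0,-0.031,-0.039,0,0],[0,-0.031,-0.039,0,0],[0,-0.031,-0.039,0,0],[0,-0.031,-0.039,0,0],[0,-0.031,-0.039,0,0],[0,-0.031,-0.039,0,0],[0,-0.031,-0.039,0,0],[0,-0.031,-0.039,0,0],[0,-0.031,-0.039,0,0],[0,-0.031,-0.039,0,0]]' 20
python3 -m crank '[[0,-0.031,-0.039,0,0],[0,-0.031,-0.039,0,0],[0,-0.031,-0.039,0,0],[0,-0.031,-0.039,0,0],[0,-0.031,-0.039,0,0],[0,-0.031,-0.039,0,0],[0,-0.031,-0.039,0,0],[0,-0.031,-0.039,0,0],[0,-0.031,-0.039,0,0],[0,-0.031,-0.039,0,0]]'
python3 -m crank '[[0,0,0,0,7.85],[0,0,0,0,7.85],[0,0,0,0,7.85],[0,0,0,0,7.85],[0,0,0,0,7.85],[0,0,0,0,7.85],[0,0,0,0,7.85],[0,0,0,0,7.85],[0,0,0,0,0],[0,0,0,0,0]]'
```

```text
t: 2.15
eef_pos: [0.3721, 0.158, 0.2059]
tool_rot: [[-0.958, 0.287, 0.002], [0.287, 0.958, 0.0], [-0.001, 0.001, -1.0]]
ft_force: [1.0, 0.5, 0.7]
grip_width: 0.0174
t: 3.15
eef_pos: [0.5569, -0.305, 0.2055]
tool_rot: [[-0.958, 0.288, 0.0], [0.288, 0.958, -0.0], [-0.0, -0.0, -1.0]]
ft_force: [0.7, 0.1, 1.3]
grip_width: 0.0008
t: 4.15
eef_pos: [0.5564, -0.3028, 0.2055]
tool_rot: [[-0.185, 0.983, -0.0], [0.983, 0.185, -0.0], [-0.0, -0.0, -1.0]]
ft_force: [-1.0, 0.5, 0.7]
grip_width: 0.0006
```

```bash
python3 -m crank '[[0,-0.025,0.005,0,0],[0,-0.02,0.005,0,0],[0,0,0,0.03,0],[0,0,0,0.03,0],[0,0,0,0.03,0],[0,0,0,0.03,0],[0,0,0,0.03,0],[0,0,0,0,0],[0,0,0,0,0],[0,0,0,0,0]]'
python3 - <<'E'
from h import *
for n in ("side","top"):
    c=bot.capture(n)
    a=c["color"][260:380,280:440] if n=="side" else c["color"][190:310,360:520]
    cv2.imwrite(f"pics/{n}2.png",cv2.resize(a,None,fx=2.5,fy=2.5,interpolation=cv2.INTER_CUBIC))
a=np.vstack([cv2.imread("pics/side2.png"),cv2.imread("pics/top2.png")]);cv2.imwrite("pics/b2.png",a)
f=[bot.get_obs()["ft_force"]];print(f)
E
```

```text
t: 5.15
eef_pos: [0.5756, -0.3463, 0.0579]
tool_rot: [[-0.183, 0.983, 0.003], [0.983, 0.183, -0.002], [-0.003, 0.002, -1.0]]
ft_force: [-0.2, 0.4, 0.7]
grip_width: 0.0007
[array([-0.40312326, -0.29916807,  0.35756071])]
```

View pics/b2.png

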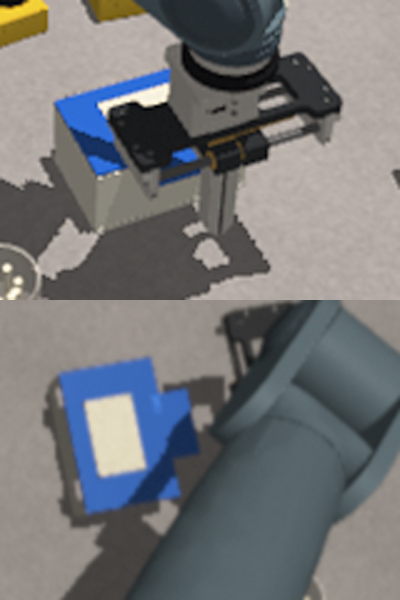

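The fingers hang shut in front of the tab, about 35 mm from its edge. I'll close in until contact.

```bash
python3 -m crank '[[0,0.012,0,0,0],[0,0.010,0,0,0],[0,0.004,0,0,0],[0,0.002,0,0,0],[0,0.001,0,0,0],[0,0.001,0,0,0],[0,0.001,0,0,0],[0,0.001,0,0,0],[0,0,0,0,0],[0,0,0,0,0]]'
```

```text
t: 6.25
eef_pos: [0.5686, -0.3139, 0.0555]
tool_rot: [[-0.182, 0.983, 0.0], [0.983, 0.182, -0.0], [-0.0, 0.0, -1.0]]
ft_force: [-0.4, -0.1, -0.4]
grip_width: 0.0008
```

```bash
python3 -m crank '[[0,0.001,0,0,0],[0,0.001,0,0,0],[0,0.001,0,0,0],[0,0.001,0,0,0],[0,0,0,0,0],[0,0,0,0,0],[0,0,0,0,0],[0,0,0,0,0],[0,0,0,0,0],[0,0,0,0,0]]'
```

```text
t: 7.25
eef_pos: [0.5679, -0.3099, 0.0555]
tool_rot: [[-0.182, 0.983, -0.0], [0.983, 0.182, -0.0], [-0.0, -0.0, -1.0]]
ft_force: [-0.6, -0.4, 1.1]
grip_width: 0.0003
```

```bash
python3 -m crank '[[0,0.001,0,0,0],[0,0.001,0,0,0],[0,0,0,0,0],[0,0,0,0,0],[0,0,0,0,0],[0,0,0,0,0],[0,0,0,0,0],[0,0,0,0,0],[0,0,0,0,0],[0,0,0,0,0]]'
```

```text
t: 8.25
eef_pos: [0.5677, -0.3087, 0.0558]
tool_rot: [[-0.182, 0.983, 0.001], [0.983, 0.182, -0.001], [-0.002, 0.0, -1.0]]
ft_force: [-0.6, -6.5, -0.5]
grip_width: 0.0001
```

```bash
python3 -m crank '[[0,0.001,0,0,0],[0,0.001,0,0,0],[0,0,0,0,0],[0,0,0,0,0],[0,0,0,0,0],[0,0,0,0,0],[0,0,0,0,0],[0,0,0,0,0],[0,0,0,0,0],[0,0,0,0,0]]'
```

```text
t: 9.25
eef_pos: [0.5679, -0.3081, 0.0564]
tool_rot: [[-0.182, 0.983, 0.002], [0.983, 0.182, -0.004], [-0.005, 0.001, -1.0]]
ft_force: [-0.4, -8.0, 0.7]
grip_width: 0.0002
```

```bash
python3 -m crank '[[0,0,0,-0.004,0],[0,0.0005,0,-0.004,0],[0,0.0005,0,-0.004,0],[0,0.0005,0,-0.004,0],[0,0.001,0,-0.004,0],[0,0,0,0,0],[0,0,0,0,0],[0,0,0,0,0],[0,0,0,0,0],[0,0,0,0,0]]'
python3 - <<'E'
from h import *
for n in ("side","top"):
    c=bot.capture(n)
    a=c["color"][260:380,280:440] if n=="side" else c["color"][190:310,360:520]
    cv2.imwrite(f"pics/{n}3.png",cv2.resize(a,None,fx=2.5,fy=2.5,interpolation=cv2.INTER_CUBIC))
a=np.vstack([cv2.imread("pics/side3.png"),cv2.imread("pics/top3.png")]);cv2.imwrite("pics/b3.png",a)
E
```

```text
t: 10.25
eef_pos: [0.5674, -0.3059, 0.0768]
tool_rot: [[-0.182, 0.983, 0.002], [0.983, 0.182, -0.005], [-0.005, 0.001, -1.0]]
ft_force: [0.8, -8.5, 0.6]
grip_width: 0.0005
```

View pics/b3.png

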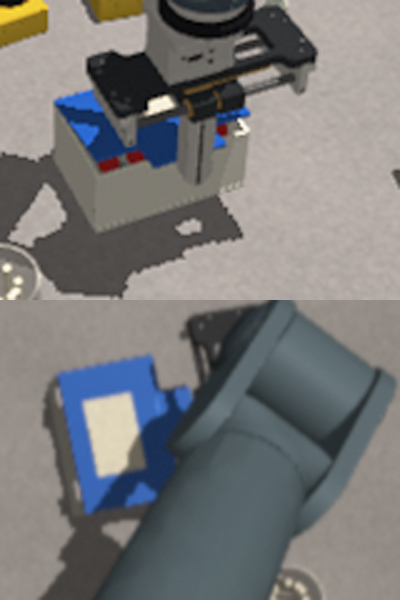

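The lid is lifting: the vials show under its front edge at (130,160) in the side crop, and the box hasn't moved. I'll follow the tab's arc with a little less side pressure.

```bash
python3 -m crank '[[0,0.0012,0,-0.008,0],[0,0.0018,0,-0.008,0],[0,0.0026,0,-0.008,0],[0,0.0032,0,-0.008,0],[0,0.0038,0,-0.008,0],[0,0,0,0,0],[0,0,0,0,0],[0,0,0,0,0],[0,0,0,0,0],[0,0,0,0,0]]'
```

```text
t: 11.35
eef_pos: [0.5652, -0.2923, 0.116]
tool_rot: [[-0.182, 0.983, 0.002], [0.983, 0.182, -0.002], [-0.003, 0.002, -1.0]]
ft_force: [1.1, -6.1, 2.3]
grip_width: 0.0002
```

```bash
python3 -m crank '[[0,0.004,0,-0.006,0],[0,0.005,0,-0.006,0],[0,0.006,0,-0.006,0],[0,0.007,0,-0.006,0],[0,0.008,0,-0.004,0],[0,0.008,0,0,0],[0,0.008,0,0,0],[0,0.008,0,0,0],[0,0,0,0,0],[0,0,0,0,0]]'
python3 - <<'E'
from h import *
c=bot.capture("side")
cv2.imwrite("pics/s4.png",cv2.resize(c["color"][230:380,260:440],None,fx=2.5,fy=2.5,interpolation=cv2.INTER_CUBIC))
E
```

```text
t: 12.35
eef_pos: [0.5541, -0.2371, 0.1426]
tool_rot: [[-0.183, 0.983, -0.001], [0.983, 0.183, 0.001], [0.002, -0.001, -1.0]]
ft_force: [-0.2, -0.7, 0.1]
grip_width: 0.0003
```

View pics/s4.png

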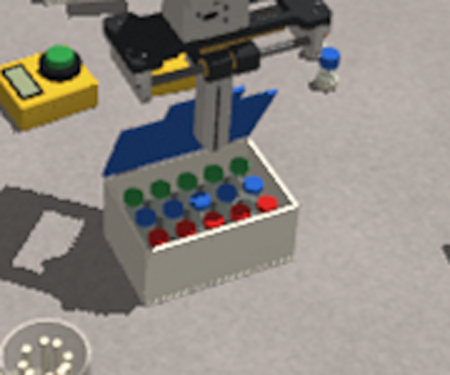

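The lid stands at about 64° with the finger behind the tab, and the box is still flat. I'll push on past upright.

```bash
python3 -m crank '[[0,0.008,0,0,0],[0,0.008,0,0,0],[0,0.008,0,0,0],[0,0.008,0,0,0],[0,0.008,0,0,0],[0,0.008,0,0,0],[0,0.008,0,0,0],[0,0.008,0,0,0],[0,0.008,0,0,0],[0,0.008,0,0,0]]'
python3 -m crank '[[0,0,0,0,0],[0,0,0,0,0],[0,-0.01,0,0,0],[0,-0.02,0,0,0],[0,-0.02,0,0,0],[0,0,0,-0.03,0],[0,0,0,-0.04,0],[0,0,0,-0.04,0],[0,0,0,0,0],[0,0,0,0,0]]'
python3 - <<'E'
from h import *
c=bot.capture("side")
for n in ("top","side"):
    c=bot.capture(n)
    for r in bot.pinpoint(n,"start_top"):
        u,v=r["xy"]; print(n,round(r["confidence"],2),np.round([u,v]),np.round(w(c,u,v,.057),3))
cv2.imwrite("pics/s5.png",cv2.resize(c["color"][200:380,240:440],None,fx=2.5,fy=2.5,interpolation=cv2.INTER_CUBIC))
o=bot.get_obs();print(o["t"],o["joint_positions"])
E
```

```text
t: 13.4
eef_pos: [0.5399, -0.1586, 0.1434]
tool_rot: [[-0.182, 0.983, -0.0], [0.983, 0.182, 0.0], [0.0, -0.0, -1.0]]
ft_force: [-0.6, -0.3, 0.5]
grip_width: 0.0005
t: 14.4
eef_pos: [0.5496, -0.2104, 0.2545]
tool_rot: [[-0.18, 0.984, 0.002], [0.984, 0.18, -0.001], [-0.002, 0.002, -1.0]]
ft_force: [-0.1, 0.7, -0.4]
grip_width: 0.0003
top 0.53 [312. 234.] [0.58  0.029 0.057]
top 0.52 [311. 272.] [0.479 0.031 0.057]
side 0.43 [282. 251.] [0.461 0.027 0.057]
14.65 [-5.56341869e-01  6.45558803e-02  1.67510887e+00 -3.73006927e-05
  1.40514768e+00 -7.38925907e-01]
```

View pics/s5.png

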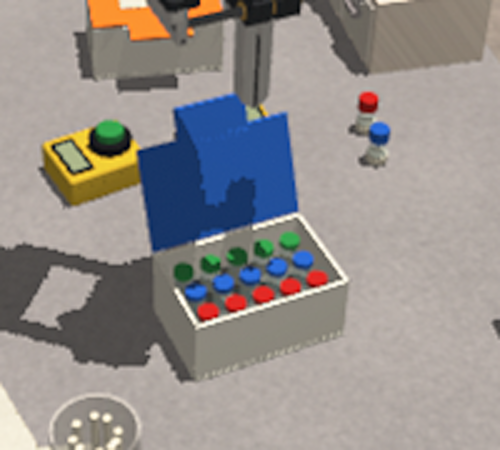

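The blue lid now leans back past its hinge with its underside facing the camera, and the box stands flat. I'll get the button from its green blob and check the lid angle from depth.

Run:
```python
from h import *
for n in ("top","side"):
    c=bot.capture(n); h=cv2.cvtColor(c["color"],cv2.COLOR_BGR2HSV)
    m=((h[...,0]>50)&(h[...,0]<85)&(h[...,1]>100)).astype(np.uint8)
    k,l,s,ce=cv2.connectedComponentsWithStats(m)
    for i in range(1,k):
        if s[i,4]>15: print(n,s[i],np.round(w(c,*ce[i],.055),3),np.round(w(c,*ce[i]),3))
    m=((h[...,0]>95)&(h[...,0]<130)&(h[...,1]>100)).astype(np.uint8)
    k,l,s,ce=cv2.connectedComponentsWithStats(m); i=1+np.argmax(s[1:,4])
    v,u=np.nonzero(l==i); P=np.array([w(c,a,b) for a,b in zip(u,v)])
    P=P[(P[:,2]>.06)&(P[:,2]<.22)&(abs(P[:,1]+.15)<.1)]
    nrm=np.linalg.svd(P-P.mean(0),full_matrices=False)[2][2]
    print("lid",len(P),P.mean(0).round(3),"z max",np.percentile(P[:,2],98).round(3),"tilt of normal from vertical",np.arccos(abs(nrm[2])).round(3),nrm.round(2))
```

```text
top [238 110  12  24 270] [0.89  0.215 0.055] [0.854 0.201 0.146]
top [388 223   7   7  37] [ 0.602 -0.184  0.055] [ 0.601 -0.182  0.062]
top [304 229  11  11 104] [0.58  0.036 0.055] [0.579 0.036 0.057]
top [390 233   7   7  32] [ 0.576 -0.188  0.055] [ 0.574 -0.186  0.065]
top [393 243   6   7  36] [ 0.548 -0.194  0.055] [ 0.547 -0.193  0.061]
top [308 271  12  12 113] [0.467 0.024 0.055] [0.467 0.024 0.057]<stdin>:12: RuntimeWarning: Mean of empty slice.
  ret = um.true_divide(
Traceback (most recent call last):
IndexError: index 2 is out of bounds for axis 0 with size 0
```

```bash
python3 -m crank '[[0,0.035,-0.0055,0,0],[0,0.035,-0.0055,0,0],[0,0.035,-0.0055,0,0],[0,0.035,-0.0055,0,0],[0,0.035,-0.0055,0,0],[0,0.035,-0.0055,0,0],[0,0.035,-0.0055,0,0],[0,0,0,0.05,0],[0,0,0,0.05,0],[0,0,0,0.05,0]]'
python3 - <<'E'
from h import *
for n in ("top","side"):
    c=bot.capture(n); h=cv2.cvtColor(c["color"],cv2.COLOR_BGR2HSV)
    m=((h[...,0]>95)&(h[...,0]<130)&(h[...,1]>100))
    v,u=np.nonzero(m); P=np.array([w(c,a,b) for a,b in zip(u,v)])
    P=P[(P[:,2]>.08)&(P[:,2]<.22)&(abs(P[:,1]+.15)<.08)&(abs(P[:,0]-.54)<.12)]
    if len(P)<20: print(n,"few",len(P)); continue
    nrm=np.linalg.svd(P-P.mean(0),full_matrices=False)[2][2]
    print(n,"lid",len(P),P.mean(0).round(3),"zmax",P[:,2].max().round(3),"normal",nrm.round(3))
o=bot.get_obs();print(o["t"],o["eef_pos"],o["ft_force"])
cv2.imwrite("pics/s6.png",cv2.resize(c["color"][180:360,220:440],None,fx=2.5,fy=2.5,interpolation=cv2.INTER_CUBIC))
E
```

```text
t: 15.7
eef_pos: [0.4665, 0.0259, 0.1019]
tool_rot: [[-0.183, 0.983, 0.001], [0.983, 0.183, -0.0], [-0.001, 0.001, -1.0]]
ft_force: [0.0, -0.5, -0.1]
grip_width: 0.0004
top lid 584 [ 0.537 -0.143  0.141] zmax 0.194 normal [-0.165  0.908 -0.384]
side lid 2616 [ 0.535 -0.147  0.13 ] zmax 0.194 normal [ 0.172 -0.913  0.37 ]
15.8 [0.46046946 0.02665797 0.09645143] [ 0.05151494  0.73797502 -0.96115353]
```

View pics/s6.png

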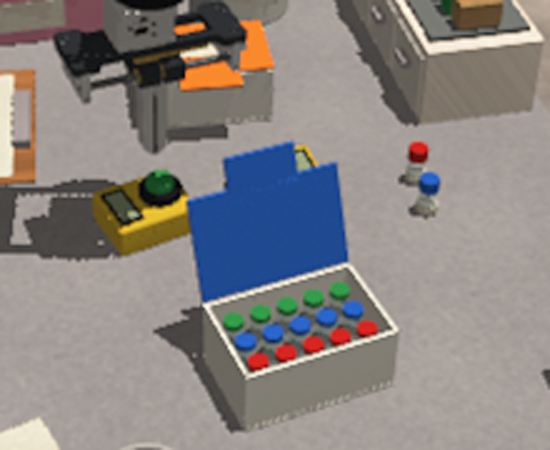

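The lid plane fits 1.95 rad, so it rests on its stop. The fingertip is above the nearer timer's button at (160,185) in the crop. Next: let the arm settle, then press.

```bash
python3 -m crank '[[0,0,0,0.01,0],[0,0,0,0.01,0],[0,0,0,0,0],[0,0,0,0,0],[0,0,0,0,0],[0,0,0,0,0],[0,0,0,0,0],[0,0,0,0,0],[0,0,0,0,0],[0,0,0,0,0]]'
```

```text
t: 16.8
eef_pos: [0.4667, 0.0254, 0.0834]
tool_rot: [[-0.182, 0.983, -0.0], [0.983, 0.182, 0.0], [0.0, -0.0, -1.0]]
ft_force: [0.5, -0.8, 0.1]
grip_width: 0.0006
```

```bash
python3 -m crank '[[0,0,0,0.01,0],[0,0,0,0.01,0],[0,0,0,0.005,0],[0,0,0,0.003,0],[0,0,0,0.002,0],[0,0,0,0.002,0],[0,0,0,0.001,0],[0,0,0,0,0],[0,0,0,0,0],[0,0,0,0,0]]'
```

```text
t: 17.8
eef_pos: [0.4665, 0.0255, 0.0512]
tool_rot: [[-0.182, 0.983, -0.001], [0.983, 0.182, 0.0], [0.0, -0.001, -1.0]]
ft_force: [-5.5, -0.2, 8.9]
grip_width: -0.0001
```

```bash
python3 -m crank '[[0,0,0,0.001,0],[0,0,0,0.001,0],[0,0,0,0,0],[0,0,0,0,0],[0,0,0,0,0],[0,0,0,0,0],[0,0,0,0,0],[0,0,0,0,0],[0,0,0,0,0],[0,0,0,0,0]]'
```

```text
t: 18.8
eef_pos: [0.4667, 0.0254, 0.0509]
tool_rot: [[-0.183, 0.983, -0.002], [0.983, 0.183, -0.0], [0.0, -0.002, -1.0]]
ft_force: [-11.9, 1.8, 22.8]
grip_width: 0.0002
```

The 2 mm extra command moved the tip only 0.3 mm while the force rose to 23 N, so the button is bottomed (tip at 51 mm, as it should be). Now release and check.

```bash
python3 -m crank '[[0,0,0,-0.004,0],[0,0,0,-0.01,0],[0,0,0,-0.03,0],[0,0,0,-0.04,0],[0,0,0,-0.04,0],[0,0,0,-0.04,0],[0,-0.03,-0.03,0,0],[0,-0.03,-0.03,0,0],[0,-0.03,-0.03,0,0],[0,0,0,0,0]]'
python3 - <<'E'
from h import *
c=bot.capture("side"); h=cv2.cvtColor(c["color"],cv2.COLOR_BGR2HSV)
m=((h[...,0]>95)&(h[...,0]<130)&(h[...,1]>100))
v,u=np.nonzero(m); P=np.array([w(c,a,b) for a,b in zip(u,v)])
P=P[(P[:,2]>.08)&(P[:,2]<.22)&(abs(P[:,1]+.15)<.08)&(abs(P[:,0]-.54)<.12)]
print("lid normal",np.linalg.svd(P-P.mean(0),full_matrices=False)[2][2].round(3),P.mean(0).round(3))
m=((h[...,0]>50)&(h[...,0]<85)&(h[...,1]>100)).astype(np.uint8)
k,l,s,ce=cv2.connectedComponentsWithStats(m)
for i in range(1,k):
    if s[i,4]>15: print(s[i],np.round(w(c,*ce[i]),4))
o=bot.get_obs();print(o["t"],o["eef_pos"],o["ft_force"])
cv2.imwrite("pics/s7.png",cv2.resize(c["color"][120:440,180:500],None,fx=1.8,fy=1.8,interpolation=cv2.INTER_CUBIC))
E
```

```text
t: 19.8
eef_pos: [0.3933, -0.0825, 0.2129]
tool_rot: [[-0.176, 0.984, 0.002], [0.984, 0.176, -0.002], [-0.002, 0.001, -1.0]]
ft_force: [0.5, -0.1, -0.1]
grip_width: 0.0006
lid normal [ 0.17  -0.913  0.372] [ 0.535 -0.147  0.13 ]
[397 168  20  18 154] [0.8475 0.1924 0.1449]
[278 248  12  10  97] [0.462  0.0149 0.0592]
[352 293   8   7  44] [ 0.5985 -0.1823  0.0613]
[342 296   7   7  43] [ 0.5707 -0.1908  0.065 ]
[331 299   8   7  44] [ 0.5442 -0.1964  0.0655]
[320 302   8   7  45] [ 0.5192 -0.1958  0.0601]
[310 305   7   7  43] [ 0.4927 -0.2003  0.0601]
19.85 [ 0.39422027 -0.08104375  0.21296808] [0.20536109 0.78804751 0.17824904]
```

View pics/s7.png

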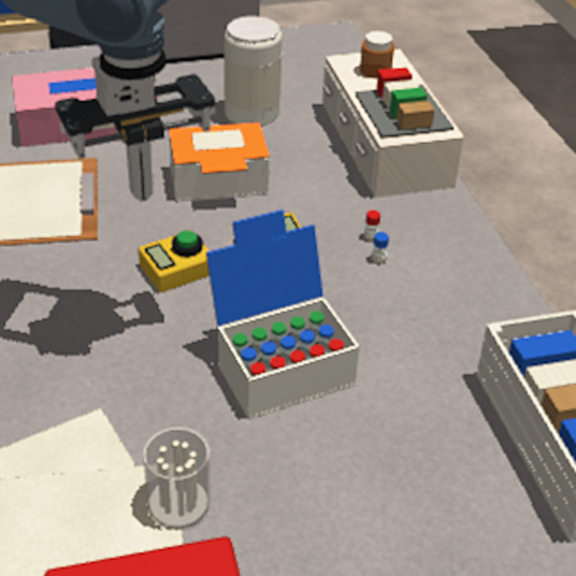

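The lid leans back, the button is up again at full height, the orange lid is shut, and the other things stand where they were. The arm touches nothing, so I'm handing in.

```bash
python3 -c "
from cell import bot
print(bot.job_done())"
```

```text
the job is handed in; nothing more can be done
None
```

I flipped the blue lid open and pressed and released the green button, then handed the job in at about 20 s of the 53 s. The hand-in gives no verdict, so what follows rests on my own checks.

- **Lid:** The tool can only point down, so I pressed the shut fingers lightly (6–8.5 N) on the tab's outer edge and lifted it by friction. I then followed its arc and pushed it past upright. A plane fitted to the depth image gives about 1.95 rad, which is its stop. It read the same after the press.
- **Button:** I pressed the button of the timer nearest the base until it bottomed. The tip stopped at 51 mm and the force rose to about 23 N, with some sideways force (about 12 N). After release the button's top was back at about 59 mm by depth, within error of the 57 mm given.
- **Everything else:** In the last picture the orange lid is shut, and the boxes, timer and other things look upright and in place. I judged this by eye and did not measure each one. The timer shows a shift of a few millimetres at most, and the arm was clear with no force on it.

The network's estimates of the button position differed by 1–2 cm, so I used the centre of the green blob in the image instead.

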